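Load a steel rod into the drilling jig and push it home

TASK

Load the drilling jig on the bench: take the steel rod out of its wooden cradle, lay it in the V-groove on the open side of the bridge, and push it gently along the groove, under the bridge, until its end sits fully home against the stop screw. Hold it there for half a second with a light push, about 5 to 10 N at the stop on top of the groove's drag, but never over 20 N on the stop, which would knock it out of setting. Leave the rod lying against the stop, let go, and leave the cordless drill, the pliers and the bin of fasteners where they are.

Things in the scene. Friction and masses are not known exactly. Their poses are not given: they have to be found in the camera images.
- rod: Plain steel rod, the loose workpiece: 28 mm diameter, 130 mm long, 0.5 to 0.76 kg, both ends alike. Origin at its middle, on its axis; x runs along the rod, so its ends are at x = -65 and +65 mm. It starts lying level in the cradle, axis 50 mm above the bench, along the cradle's x and up to 10 mm off its middle.
- cradle: Wooden rest fixed to the bench: plywood base 130 x 70 x 12 mm with two V-notched uprights at x = -46 and +46 mm, each 14 mm thick along x, up to 50 mm wide and 50 mm high. The 78 mm between them is free above the base, so fingers can reach down on both sides of the rod's middle. Origin at the centre of its underside, z up.
- jig: Drilling jig fixed to the bench: base plate 320 mm (x) by 90 mm (y), 12 mm thick, carrying a V-groove rail, a bridge and a bracket with a stop screw. Origin at the centre of the plate's underside, z up; x runs along the groove towards the stop.
- groove (a point): Loading place: where the rod's middle is when it lies in the groove short of the bridge (jig x = -65, y = 0, z = 62 mm), axes as the jig's. The groove is a 90 degree V on top of a narrow aluminium rail, jig x = -150 to +85 mm, 26 mm wide (less than the rod, so fingers can straddle it), lips at z = 53 mm. The rod drags in it with 3 to 8 N while sliding, about half that when halted.
- bridge (a point): Middle of the underside of the steel bridge over the rail (jig x = 30, y = 0, z = 87 mm). It is 26 mm long along x (17 to 43 mm), 80 mm wide, its posts 56 mm apart inside; its top is at z = 99 mm, with a brass drill bush up to 109 mm. The rod passes under it along the groove with 11 mm to spare.
- bracket (a point): Centre of the bracket behind the groove (jig x = 136, z = 62 mm), 22 mm thick, 80 mm high. It carries the stop: a rigid screw on the rod's axis line with a flat round end, 18 mm across. The screw is set anew each time: its end face is 28 to 53 mm before this point (jig x = 83 to 108 mm), not reported, to be felt or seen. The rod is home when its middle is 65 mm before that face.
- drill: Red and black cordless drill standing on its battery, about 215 mm high, foot 75 x 115 mm; bystander, not to be moved. Origin at the centre of its foot.
- pliers: Red-handled pliers lying on the bench, about 180 mm long, 15 mm high; bystander, not to be moved. Origin under the pivot, jaws to +x.
- bin: Clear open plastic bin of fasteners, 110 x 160 mm, 70 mm high; bystander, not to be moved. Origin at the centre of its underside.
There are look-alikes about, which are no part of the job. What is shaped like the rod but green is not meant.

How it is judged:
By the outcome, as a careful person would: the job done as asked, in the order asked, and still so for the second after the job is handed in, with the robot touching nothing.
It also fails if it takes over 67 s, if anything falls off the work surface, if the arm or the gripper's body presses on something with over 40 N, if the wrist force passes 120 N, or if a joint passes its speed limit or range.

ROBOT

A 7-joint arm with a two-finger parallel gripper is mounted at the origin on the work surface. World frame = base frame: x ahead of the robot, y to its left, z up, the work surface at z = 0. Lengths are in mm, angles in rad, forces in N, time in s.
With the tool pointing down it reaches from about 400 to 900 mm from the base axis. Payload 5.5 kg.
Tool frame: the origin (TCP) lies midway between the tips of the shut fingers; the grasp point (between the pads) lies 19 mm behind it (bot.pinch_z is the distance from the TCP to the grasp point, in mm); z points along the fingers, y is the line along which they close (so a half turn about z gives the same grasp; the last joint's range is limited). The gripper opens to 92 mm and grips with 3 to 60 N. Pads are 19 mm wide; open, the fingers measure 130 mm over their backs; the gripper's body (75 mm by 190 mm) begins 47 mm behind the grasp point.
Start: joints at [1.384, 0.501, -0.427, 1.55, 0.221, 1.138, -0.21], TCP at [282.643, -585.332, 199.129] pointing down, gripper open.
Joint ranges: [-2.88, 2.88], [-0.31, 2.03], [-1.54, 1.56], [0.2, 2.42], [-1.41, 4.55], [0.19, 2.02], [-2.57, 2.57]. Speed limits (rad/s): [2.57, 2.57, 3.14, 3.14, 3.14, 3.14, 3.14].

INTERFACE

Orientations are given as a rotation vector (axis times angle).
In Python, from station import sensors, get_image, bot gives the robot as it stands.
- The arm moves only by the tool apply_moves, never from a script. Its argument "plan" is a list of rows, each a list of 7 numbers: the shift along the world's x, y, z in cm, then the turn, a rotation vector about the world's x, y, z in rad, then the gripper's target within -1 to 1 (fully open at 1, half-way at 0, shut at -1). In form: [[tx, ty, tz, wx, wy, wz, jaw], ...]. A call has 1 to 12 rows; each row is the pose to reach, as a shift and turn from the pose commanded when the call began; what a row does not reach only later rows make up. A row lasts 1/12 s, in which the tool goes at most 41.7 mm and 7.16 degrees, less where a joint would pass 70% of its speed; a pose out of reach is approached as far as the arm can. A call with a gripper value outside its range is refused whole. The fingers move at their own pace and stop on an object; the grip force is fixed at half the most. Time passes only in rows, so rows that repeat a pose let the fingers close. It gives the time, the measured TCP pose, the force, the opening and the grip force at its end, in the units of the state.
- sensors.observe(): the state, without advancing time (a new reading comes with each control period).
- get_image(name): name is "side" or "top"; returns a dict with "pixels" (420x560x3 uint8, red, green, blue), "range_z" (420x560 float32, mm along the optical axis (not along the pixel's ray), 0 where there is no reading), "camera_matrix" (3x3 intrinsics, pixels), "cam_to_world" (4x4, takes a point from camera to world coordinates). Camera axes: x right, y down, z forward; pixel columns grow to the right and rows downward; lengths in mm; the calibration is good to about 2 mm. A picture is of the moment at which its call begins.
- bot.sign_off(): hands the job in; it is judged then, once.
The state is a dict: "clock": time; "q": joint angles; "qvel": joint speeds; "tau": joint torques, N m; "tool_pos": TCP position; "orientation": TCP orientation; "contact_force": force on the tool from outside, world axes, zero at the start; "moment": the same for the moment, N m; "gripper_width": opening from 0.0 (shut) to 1.0 (fully open); "gripper_force": force on a finger pad.
Only numpy, scipy, OpenCV 4.12 (cv2) and the standard library are available. Lean on these libraries where they do the work, as an engineer would, in place of code of your own. Each camera call takes 0.05 s, during which the arm holds its last target. There are 200 camera calls.

## Working session

There is one attempt and no reset: what is moved stays moved. The work goes in short steps, Python scripts to look and compute and a tool call to move; the robot and the scene stay as the last step left them, time stands still between calls to the robot, and variables do not carry over. Pictures are saved under pics/ and viewed, at most 10 in all, crops included, and the job is handed in when it is done.

Besides the shell and the picture viewer there is one more tool, called after "Emit:" as a command line: name --pt "numbers of a row" for each row, then --argument value for the rest. apply_moves: Moves the arm, as the interface text tells. Its arguments: {"type":"object","properties":{"plan":{"type":"array"}},"required":["plan"]}

```bash
mkdir -p pics
python3 - <<'E'
from station import sensors,get_image,bot
import cv2,numpy as np
for n in("top","side"):
    d=get_image(n);cv2.imwrite(f"pics/{n}0.png",cv2.cvtColor(d["pixels"],cv2.COLOR_RGB2BGR));np.savez(f"{n}0.npz",**d)
    print(n,d["cam_to_world"].round(3).tolist(),d["camera_matrix"].round(1).tolist())
s=sensors.observe();print(s)
E
```

```text
top [[-0.005, -0.997, 0.075, 497.766], [-1.0, 0.006, 0.009, -174.684], [-0.009, -0.075, -0.997, 1194.958], [0.0, 0.0, 0.0, 1.0]] [[483.5, 0.0, 280.4], [0.0, 483.5, 216.2], [0.0, 0.0, 1.0]]
side [[-0.713, -0.5, 0.491, 50.233], [-0.701, 0.519, -0.489, 368.676], [-0.01, -0.693, -0.721, 879.308], [0.0, 0.0, 0.0, 1.0]] [[487.4, 0.0, 280.4], [0.0, 487.4, 207.7], [0.0, 0.0, 1.0]]
{'clock': 0.1, 'q': array([ 1.38418344,  0.50174975, -0.42680473,  1.55131863,  0.22082406,
        1.13830224, -0.2103023 ]), 'qvel': array([-7.43909854e-04, -2.49268027e-03, -2.29901585e-03, -2.00541058e-03,
       -4.73556333e-04, -4.77660592e-04, -6.90026696e-05]), 'tau': array([-1.14256534e-02, -5.67876935e+01, -5.83853960e+00, -2.79917496e+01,
       -6.90191053e-02,  2.41525396e-02,  4.80210065e-05]), 'tool_pos': array([ 282.28620208, -584.76642466,  198.19575606]), 'orientation': array([-3.06081097e+00, -7.00320785e-01,  5.41269009e-04]), 'contact_force': array([-0.91252653, -1.64763344,  0.04023916]), 'moment': array([0.0054055 , 0.02401379, 0.00045442]), 'gripper_force': 0.0, 'gripper_width': 0.9983444313160948}
```

View pics/top0.png

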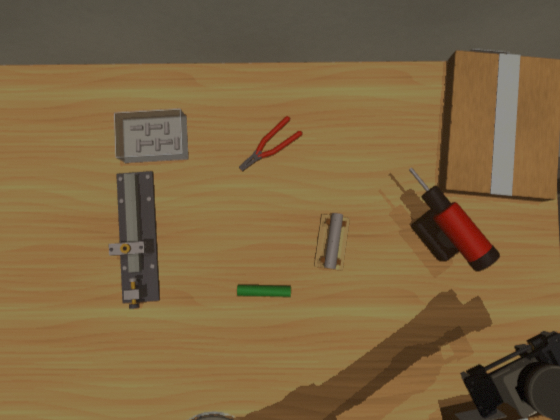

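View pics/side0.png

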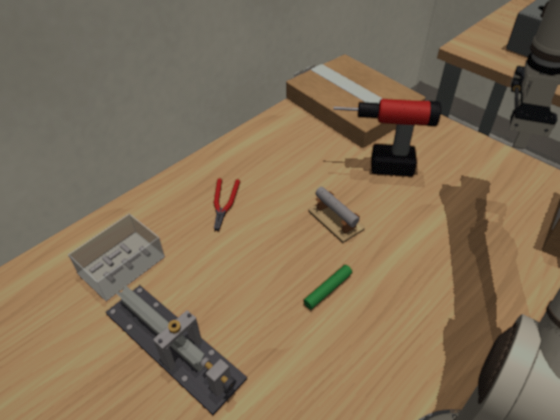

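The top view shows the jig at about (138,238), with its bridge at (127,248) and stop bracket at (132,295). The rod in its cradle is at (334,240), the green decoy at (264,291) and the drill at (455,230). I'll enlarge the jig and the cradle.

Run:
```python
import cv2,numpy as np
im=cv2.imread("pics/top0.png")
a=cv2.resize(im[160:315,95:180],None,fx=3.8,fy=3.8,interpolation=cv2.INTER_CUBIC)
b=cv2.resize(im[200:280,305:365],None,fx=6.5,fy=6.5,interpolation=cv2.INTER_CUBIC)
h=max(a.shape[0],b.shape[0]);P=lambda i:cv2.copyMakeBorder(i,0,h-i.shape[0],0,0,0)
c=np.hstack([P(a),P(b)]);print(a.shape,b.shape,c.shape);cv2.imwrite("pics/crop1.png",c)
```

```text
(589, 323, 3) (520, 390, 3) (589, 713, 3)
```

View pics/crop1.png

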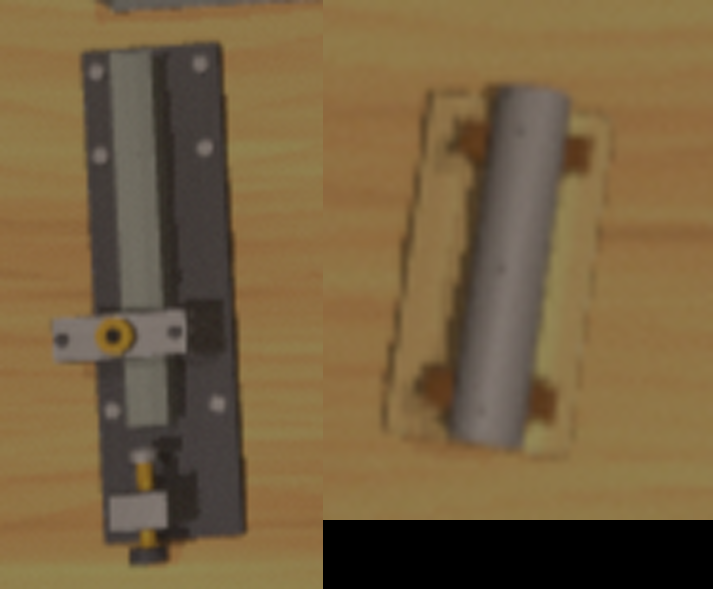

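The crop shows the plate corners at (83,50), (220,44), (245,533) and (105,543). The rail lips run from (110,52)/(152,50) to (127,427)/(168,425), and the screw's end face is near (144,450). The rod's ends are at (532,85) and (488,447), and the cradle base corners at (430,90), (608,118), (573,458) and (386,430).

```bash
cat > h.py <<'E'
import numpy as np
def w(d,uv,z):
    K,T=d["camera_matrix"],d["cam_to_world"]
    r=T[:3,:3]@np.linalg.solve(K,[uv[0],uv[1],1]);return T[:3,3]+r*(z-T[2,3])/r[2]
def cloud(d):
    z=d["range_z"];v,u=np.mgrid[:z.shape[0],:z.shape[1]]
    p=np.stack([u,v,np.ones_like(u)],-1)@np.linalg.inv(d["camera_matrix"]).T*z[...,None]
    return p@d["cam_to_world"][:3,:3].T+d["cam_to_world"][:3,3]
E
python3 - <<'E'
from h import *;import cv2
d=np.load("top0.npz")
A=lambda x,y:((x+.5)/3.8-.5+95,(y+.5)/3.8-.5+160)
B=lambda x,y:((x-323+.5)/6.5-.5+305,(y+.5)/6.5-.5+200)
c=np.array([w(d,A(*p),12) for p in[(83,50),(220,44),(245,533),(105,543)]]);print(c.round(1),"ctr",c.mean(0).round(1))
e=c[2]+c[3]-c[0]-c[1];print("yaw plate",np.arctan2(e[1],e[0]),np.linalg.norm(e)/2)
r=[w(d,A(*p),53) for p in[(131,51),(147.5,426)]];e=r[1]-r[0];print("rail",np.round(r,1),np.arctan2(e[1],e[0]),np.linalg.norm(e))
print("screw",w(d,A(144,450),68).round(1))
R=[w(d,B(*p),z) for p,z in[((532,85),50),((488,447),50)]];e=R[1]-R[0];print("rod",np.round(R,1),np.mean(R,0).round(1),np.arctan2(e[1],e[0]),np.linalg.norm(e))
k=np.array([w(d,B(*p),12) for p in[(430,90),(608,118),(573,458),(386,430)]]);e=k[2]+k[3]-k[0]-k[1];print("cradle",k.mean(0),np.arctan2(e[1],e[0]),np.linalg.norm(e)/2)
# depth check from both cams: rod
for n in("top","side"):
    q=np.load(n+"0.npz");P=cloud(q).reshape(-1,3)
    c0=np.mean(R,0);m=(np.hypot(*(P-c0)[:,:2].T)<75)&(P[:,2]>52)&(P[:,2]<75);X=P[m]
    ctr,(s),a=cv2.minAreaRect(X[:,:2].astype(np.float32));print(n,m.sum(),X.mean(0).round(1),X[:,2].max(),ctr,s,a)
    # rail
    t=np.mean(r,0);u=(r[1]-r[0])[:2];u/=np.linalg.norm(u);D=P[:,:2]-r[0][:2];al=D@u;la=D@[-u[1],u[0]]
    for nm,lo,hi,z0,z1 in[("rail",15,130,47,56),("bridge",140,225,92,103),("screw",235,270,55,80),("brk",262,310,88,105)]:
        m=(al>lo)&(al<hi)&(abs(la)<50)&(P[:,2]>z0)&(P[:,2]<z1)
        if m.sum()>3:print(nm,m.sum(),P[m].mean(0).round(1),"al",al[m].min().round(1),al[m].max().round(1),"la",np.median(la[m]).round(1),la[m].min().round(1),la[m].max().round(1),"yaw",np.polyfit(al[m],la[m],1)[0].round(4))
E
```

```text
[[696.4 241.3  12. ]
 [699.8 151.8  12. ]
 [384.2 131.1  12. ]
 [378.2 220.7  12. ]] ctr [539.6 186.2  12. ]
yaw plate -3.0767952973600945 317.5966817317639
rail [[688.7 196.5  53. ]
 [454.  182.   53. ]] -3.0797787607109086 235.16100293689965
screw [440.  179.2  68. ]
rod [[ 591.  -298.5   50. ]
 [ 459.6 -280.7   50. ]] [ 525.3 -289.6   50. ] 3.007425254479456 132.6095404765652
cradle [ 523.20037532 -289.33034762   12.        ] 3.012927810076304 128.54983011821253
top 633 [ 524.4 -288.6   61.2] 69.8762570409126 (524.4725341796875, -289.39129638671875) (33.75820541381836, 129.49301147460938) 77.3194351196289
rail 316 [616.3 193.9  50.8] al 15.6 129.0 la -5.5 -14.8 12.3 yaw 0.0119
bridge 313 [508.9 182.9  98.8] al 167.1 193.3 la 9.0 -40.3 40.6 yaw -0.0833
screw 55 [431.3 179.   67.1] al 249.1 270.0 la 1.4 -6.0 9.3 yaw -0.0806
side 516 [ 519.7 -284.7   60.9] 68.31723125278768 (523.5762329101562, -290.3347473144531) (39.63867950439453, 134.1587371826172) 77.99674224853516
rail 434 [614.7 191.2  51.2] al 15.3 129.8 la 4.7 -13.1 13.2 yaw 0.0006
bridge 523 [504.9 187.1  99.1] al 167.3 195.5 la -8.4 -40.2 40.6 yaw 0.0419
screw 95 [430.9 181.1  67.6] al 249.8 269.9 la -0.9 -8.5 9.2 yaw 0.0144
```

Both cameras agree to about 2 mm. The rod's middle is at (524.5, -289.7) with yaw -0.132. The groove runs from (688.7, 196.5) at yaw -3.079, and the stop face is at about jig x = 99.5, so the rod comes to rest home under the bridge. I'll move above the rod first.

Emit:
apply_moves --pt "1 4 1 0 0 -0.05 1" --pt "2 8 1 0 0 -0.1 1" --pt "3 12 1 0 0 -0.15 1" --pt "4 16 1 0 0 -0.2 1" --pt "6 19 0 0 0 -0.25 1" --pt "9 21.5 0 0 0 -0.3 1" --pt "12 23.5 -1 0 0 -0.36 1" --pt "15 25 -2 0 0 -0.42 1" --pt "18 26.5 -3 0 0 -0.48 1" --pt "21 28 -4 0 0 -0.53 1" --pt "24.2 29.6 -5 0 0 -0.582 1" --pt "24.2 29.6 -5 0 0 -0.582 1"

```text
clock: 1.1
tool_pos: [530.3, -281.7, 147.1]
orientation: [-3.13, 0.196, -0.003]
contact_force: [0.4, 0.8, 0.6]
gripper_width: 1.001
gripper_force: 0.0
```

Emit:
apply_moves --pt "0 0 0 0 0 0 1" --pt "0 0 0 0 0 0 1" --pt "0 0 0 0 0 0 1" --pt "0 0 0 0 0 0 1"

```text
clock: 1.43
tool_pos: [523.4, -290.9, 149.4]
orientation: [3.134, -0.211, -0.0]
contact_force: [-1.2, -0.8, -0.4]
gripper_width: 0.999
gripper_force: 0.0
```

Run:
```python
from station import sensors,get_image
import cv2
s=sensors.observe();print(s["tool_pos"],s["orientation"],s["contact_force"],s["qvel"].round(3))
d=get_image("top");cv2.imwrite("pics/top1.png",cv2.resize(cv2.cvtColor(d["pixels"],cv2.COLOR_RGB2BGR)[180:320,230:430],None,fx=4,fy=4))
```

```text
[ 523.4266569  -290.92136109  149.3889643 ] [ 3.13357068e+00 -2.11101677e-01 -4.47614398e-04] [-1.23566729 -0.79006656 -0.35502122] [ 0.004 -0.003 -0.003 -0.003 -0.001 -0.002 -0.004]
```

Emit:
apply_moves --pt "0.1 0.1 -2.5 0 0 0 1" --pt "0.1 0.1 -5 0 0 0 1" --pt "0.1 0.1 -7.5 0 0 0 1" --pt "0.1 0.1 -9.5 0 0 0 1" --pt "0.1 0.1 -11 0 0 0 1" --pt "0.1 0.1 -11.8 0 0 0 1" --pt "0.1 0.1 -11.8 0 0 0 1" --pt "0.1 0.1 -11.8 0 0 0 1" --pt "0.1 0.1 -11.8 0 0 0 1" --pt "0.1 0.1 -11.8 0 0 0 1"

```text
clock: 2.32
tool_pos: [526.7, -289.0, 32.6]
orientation: [3.134, -0.208, 0.004]
contact_force: [0.7, -0.3, -0.2]
gripper_width: 0.997
gripper_force: 0.0
```

Emit:
apply_moves --pt "0 0 0 0 0 0 -1" --pt "0 0 0 0 0 0 -1" --pt "0 0 0 0 0 0 -1" --pt "0 0 0 0 0 0 -1" --pt "0 0 0 0 0 0 -1" --pt "0 0 0 0 0 0 -1" --pt "0 0 0 0 0 0 -1" --pt "0 0 0 0 0 0 -1"

```text
clock: 2.98
tool_pos: [525.6, -288.3, 31.1]
orientation: [-3.135, 0.207, 0.0]
contact_force: [-0.1, -0.2, 0.6]
gripper_width: 0.47
gripper_force: 0.0
```

Emit:
apply_moves --pt "0 0 0 0 0 0 -1" --pt "0 0 0 0 0 0 -1" --pt "0 0 0 0 0 0 -1" --pt "0 0 0 0 0 0 -1" --pt "0 0 0 0 0 0 -1" --pt "0 0 0 0 0 0 -1" --pt "0 0 0 0 0 0 -1" --pt "0 0 0 0 0 0 -1"

```text
clock: 3.65
tool_pos: [528.3, -290.1, 36.1]
orientation: [3.131, -0.208, 0.007]
contact_force: [-7.8, 2.1, 29.9]
gripper_width: 0.008
gripper_force: 15.4
```

Run:
```python
from station import sensors,get_image
import cv2,numpy as np
s=sensors.observe();print(s["tool_pos"],s["contact_force"],s["gripper_width"],s["gripper_force"])
o=[]
for n,(r,c) in(("top",(190,290)),("side",(120,285))):
    d=get_image(n);np.savez(n+"1.npz",**d);o.append(cv2.resize(cv2.cvtColor(d["pixels"],cv2.COLOR_RGB2BGR)[r:r+130,c:c+100],None,fx=4,fy=4,interpolation=cv2.INTER_CUBIC))
cv2.imwrite("pics/g1.png",np.hstack(o))
```

```text
[ 528.30061903 -290.10447871   36.10190611] [-7.84572922  2.06321351 29.88011521] 0.007791178830172308 15.416611097753048
```

View pics/g1.png

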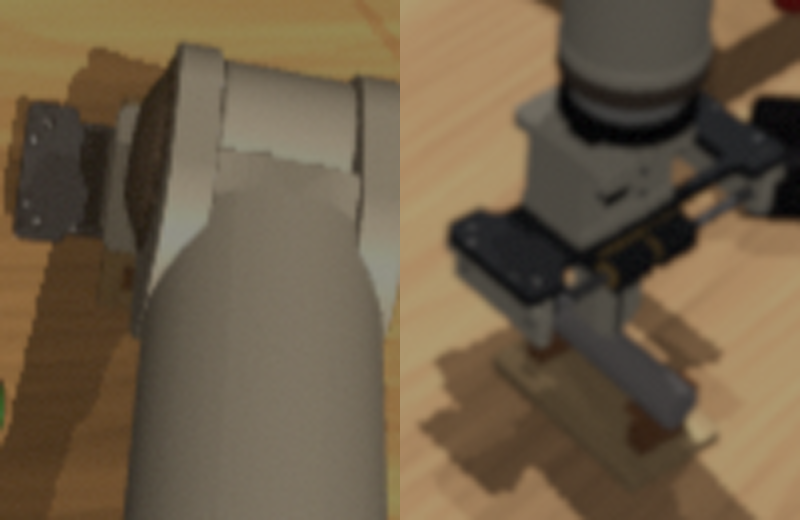

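The rod still lies in its cradle, with its near end unmoved at crop (690,412). The fingers look as if they are at the far upright, around (545,330) to (625,310), and not at the rod's middle. I'll project the reported TCP into the image and compare.

Run:
```python
from h import *
from station import sensors
from scipy.spatial.transform import Rotation as R
import cv2
s=sensors.observe();M=R.from_rotvec(s["orientation"]).as_matrix();print(M.round(3))
q=np.load("side1.npz");T=np.linalg.inv(q["cam_to_world"])
def px(p):
    c=q["camera_matrix"]@(T[:3,:3]@p+T[:3,3]);uv=c[:2]/c[2];return ((uv-[285,120])*4+[400,0]).round(),uv.round(1)
t=s["tool_pos"]
for nm,o in[("tcp",[0,0,0]),("pinch",[0,0,-19]),("body",[0,0,-66]),("+y46",[0,46,-66]),("-y46",[0,-46,-66])]:print(nm,px(t+M@o))
for x in(459.6,525,591):print("rod",x,px(np.array([x,-289.6-(x-525)*.133,50.])))
P=cloud(q)
for u,v in[(540,310),(600,290),(628,280),(625,310),(600,350),(650,380),(550,345),(685,400)]:
    print((u,v),P[120+v//4,285+(u-400)//4].round(1))
```

```text
[[ 0.991 -0.132  0.005]
 [-0.132 -0.991 -0.004]
 [ 0.005  0.004 -1.   ]]
tcp (array([598., 356.]), array([334.5, 209.1]))
pinch (array([600., 334.]), array([335.1, 203.6]))
body (array([606., 277.]), array([336.5, 189.3]))
+y46 (array([665., 243.]), array([351.1, 180.7]))
-y46 (array([546., 313.]), array([321.4, 198.2]))
rod 459.6 (array([681., 408.]), array([355.4, 222. ]))
rod 525 (array([603., 343.]), array([335.8, 205.8]))
rod 591 (array([529., 282.]), array([317.4, 190.5]))
(540, 310) [ 503.2 -200.1  158.7]
(600, 290) [ 519.7 -273.5  110.6]
(628, 280) [ 495.4 -265.2  138.9]
(625, 310) [ 516.5 -294.4   81.9]
(600, 350) [ 520.6 -280.6   56. ]
(650, 380) [ 481.2 -275.6   61.6]
(550, 345) [ 563.4 -285.9   24.7]
(685, 400) [ 458.8 -281.1   57.3]
```

The depth shows the finger material ending above the rod, so the shut fingers rest on top of it. The true tips sit about 28 mm higher than the reported z. I'll back up and measure the actual tip position.

Emit:
apply_moves --pt "0 0 1.5 0 0 0 -1" --pt "0 0 4 0 0 0 -1" --pt "0 0 7 0 0 0 -1" --pt "0 0 10 0 0 0 -1" --pt "0 0 12 0 0 0 -1" --pt "0 0 12 0 0 0 -1" --pt "0 0 12 0 0 0 -1" --pt "0 0 12 0 0 0 -1"

```text
clock: 4.42
tool_pos: [524.9, -288.1, 150.4]
orientation: [-3.134, 0.207, 0.002]
contact_force: [-0.2, 0.0, -0.8]
gripper_width: 0.004
gripper_force: 0.0
```

Run:
```python
from h import *
from station import sensors,get_image
from scipy.spatial.transform import Rotation as R
import cv2
s=sensors.observe();M=R.from_rotvec(s["orientation"]).as_matrix();t=s["tool_pos"];print(t,s["contact_force"],s["gripper_width"],s["gripper_force"])
d=get_image("side");np.savez("side2.npz",**d);P=cloud(d)
L=(P.reshape(-1,3)-t)@M   # tool frame
m=(abs(L[:,0])<45)&(abs(L[:,1])<105)&(L[:,2]>-150)&(L[:,2]<45)&(P.reshape(-1,3)[:,2]>80)
X=L[m]
for z in range(-120,45,10):
    k=X[(X[:,2]>=z)&(X[:,2]<z+10)]
    if len(k):print(z,len(k),"x",k[:,0].min().round(),k[:,0].max().round(),"y",k[:,1].min().round(),k[:,1].max().round())
W=P.reshape(-1,3);b=W[(abs(W[:,0]-600)<40)&(abs(W[:,1]+80)<60)];print("bench z",np.median(b[:,2]))
T=np.linalg.inv(d["cam_to_world"]);c=d["camera_matrix"]@(T[:3,:3]@t+T[:3,3]);print("tcp px",c[:2]/c[2])
cv2.imwrite("pics/g2.png",cv2.resize(cv2.cvtColor(d["pixels"],cv2.COLOR_RGB2BGR)[60:240,255:455],None,fx=3.3,fy=3.3,interpolation=cv2.INTER_CUBIC))
```

```text
[ 524.92171823 -288.05336158  150.36862277] [-0.24228045  0.00735334 -0.83775333] 0.003842361162771022 0.0
-120 413 x -39.0 33.0 y -93.0 94.0
-110 319 x -39.0 35.0 y -88.0 87.0
-100 122 x -37.0 34.0 y -87.0 86.0
-90 1 x -12.0 -12.0 y -18.0 -18.0
-80 24 x -13.0 9.0 y -20.0 16.0
-70 55 x -15.0 5.0 y -20.0 20.0
-60 64 x -13.0 10.0 y -20.0 18.0
-50 58 x -14.0 10.0 y -19.0 19.0
-40 25 x -13.0 -8.0 y -11.0 12.0
-30 4 x -11.0 -9.0 y -4.0 7.0
bench z 0.8474988000519943
tcp px [338.6685891  174.68902202]
```

View pics/g2.png

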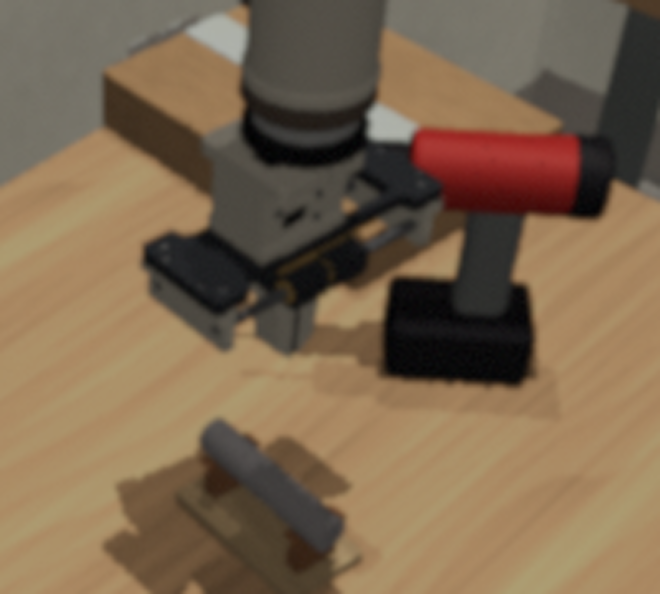

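The rod is still in its cradle, from crop (215,430) to (330,535). The finger tips are really about 28 mm behind the reported TCP: they rested on the rod's top at z = 64 while 36 was reported. I'll allow for that offset from here on.

Emit:
apply_moves --pt "0 -0.1 0 0 0 0 1" --pt "0 -0.1 0 0 0 0 1" --pt "0 -0.1 0 0 0 0 1" --pt "0 -0.1 0 0 0 0 1" --pt "0 -0.1 0 0 0 0 1" --pt "0 -0.1 -1 0 0 0 1" --pt "0 -0.1 -2 0 0 0 1" --pt "0 -0.1 -3 0 0 0 1" --pt "0 -0.1 -4 0 0 0 1" --pt "0 -0.1 -5 0 0 0 1" --pt "0 -0.1 -6 0 0 0 1" --pt "0 -0.1 -6 0 0 0 1"

```text
clock: 5.47
tool_pos: [523.8, -288.5, 88.2]
orientation: [-3.133, 0.207, 0.006]
contact_force: [-1.4, 0.6, -0.5]
gripper_width: 0.824
gripper_force: 0.0
```

Emit:
apply_moves --pt "0 0 0 0 0 0 1" --pt "0 0 0 0 0 0 1" --pt "0 0 -1.5 0 0 0 1" --pt "0 0 -3 0 0 0 1" --pt "0 0 -4.5 0 0 0 1" --pt "0 0 -6 0 0 0 1" --pt "0 0 -7 0 0 0 1" --pt "0 0 -8 0 0 0 1" --pt "0 0 -8.7 0 0 0 1" --pt "0 0 -8.7 0 0 0 1" --pt "0 0 -8.7 0 0 0 1" --pt "0 0 -8.7 0 0 0 1"

```text
clock: 6.47
tool_pos: [526.3, -289.6, 4.8]
orientation: [3.134, -0.207, 0.002]
contact_force: [0.1, -0.3, 0.6]
gripper_width: 1.002
gripper_force: 0.0
```

Emit:
apply_moves --pt "0 0 0 0 0 0 -1" --pt "0 0 0 0 0 0 -1" --pt "0 0 0 0 0 0 -1" --pt "0 0 0 0 0 0 -1" --pt "0 0 0 0 0 0 -1" --pt "0 0 0 0 0 0 -1" --pt "0 0 0 0 0 0 -1" --pt "0 0 0 0 0 0 -1" --pt "0 0 0 0 0 0 -1" --pt "0 0 0 0 0 0 -1" --pt "0 0 0 0 0 0 -1" --pt "0 0 0 0 0 0 -1"

```text
clock: 7.47
tool_pos: [525.6, -289.6, 4.1]
orientation: [3.135, -0.208, -0.0]
contact_force: [-0.6, 0.7, 0.3]
gripper_width: 0.298
gripper_force: 30.0
```

Emit:
apply_moves --pt "0 0 0 0 0 0 -1" --pt "0 0 0 0 0 0 -1" --pt "0 0 0.5 0 0 0 -1" --pt "0 0 1 0 0 0 -1" --pt "0 0 1.5 0 0 0 -1" --pt "0 0 2 0 0 0 -1" --pt "0 0 3 0 0 0 -1" --pt "0 0 4 0 0 0 -1" --pt "0 0 5 0 0 0 -1" --pt "0 0 5 0 0 0 -1" --pt "0 0 5 0 0 0 -1"

```text
clock: 8.38
tool_pos: [526.5, -289.9, 55.5]
orientation: [3.134, -0.208, 0.004]
contact_force: [0.5, 1.1, -5.5]
gripper_width: 0.296
gripper_force: 29.9
```

The rod is gripped (0.298 × 92 ≈ 27.4 mm, about 5.5 N of weight). Next I'll carry it to above the groove.

Emit:
apply_moves --pt "0 0 2 0 0 0 -1" --pt "0 1 4 0 0 0 -1" --pt "0 3 6 0 0 0.02 -1" --pt "1 5.5 7 0 0 0.03 -1" --pt "1 8 7 0 0 0.05 -1" --pt "2 10.5 7 0 0 0.06 -1" --pt "2 13 7 0 0 0.08 -1" --pt "3 15.5 7 0 0 0.09 -1" --pt "3 18 7 0 0 0.1 -1" --pt "4 20.5 7 0 0 0.11 -1" --pt "4 23 7 0 0 0.12 -1" --pt "4 25.5 7 0 0 0.13 -1"

```text
clock: 9.38
tool_pos: [565.5, -33.0, 123.7]
orientation: [-3.141, 0.002, 0.001]
contact_force: [-0.5, 0.3, -5.1]
gripper_width: 0.297
gripper_force: 29.9
```

Emit:
apply_moves --pt "0.5 2.5 0 0 0 0.01 -1" --pt "1 5 0 0 0 0.02 -1" --pt "1.5 7.5 0 0 0 0.03 -1" --pt "2 10 0 0 0 0.04 -1" --pt "2.5 12.5 0 0 0 0.05 -1" --pt "3 15 0 0 0 0.06 -1" --pt "3.5 17.5 0 0 0 0.065 -1" --pt "3.8 20 0 0 0 0.065 -1" --pt "3.8 21.5 0 0 0 0.065 -1" --pt "3.8 22.5 0 0 0 0.065 -1" --pt "3.8 22.5 0 0 0 0.065 -1" --pt "3.8 22.5 0 0 0 0.065 -1"

```text
clock: 10.38
tool_pos: [603.2, 189.7, 123.7]
orientation: [3.139, 0.099, -0.002]
contact_force: [0.2, -0.4, -6.2]
gripper_width: 0.294
gripper_force: 29.9
```

Emit:
apply_moves --pt "0 0 0 0 0 0 -1" --pt "0 0 0 0 0 0 -1" --pt "0 0 0 0 0 0 -1" --pt "0 0 0 0 0 0 -1"

```text
clock: 10.72
tool_pos: [603.9, 189.3, 124.2]
orientation: [3.14, 0.096, 0.0]
contact_force: [-0.8, 0.2, -5.2]
gripper_width: 0.298
gripper_force: 29.9
```

Run:
```python
from station import sensors
import numpy as np
s=sensors.observe();r=s["orientation"];print(s["tool_pos"],r,2*np.arctan2(r[1],r[0]),s["contact_force"],s["gripper_width"])
```

```text
[603.90960678 189.25847413 124.15369333] [3.13952934e+00 9.58258328e-02 1.92965695e-04] 0.061025766207449414 [-0.8365551   0.15757266 -5.24166035] 0.2976890454118586
```

Emit:
apply_moves --pt "0 0.2 -1.5 0 0 0 -1" --pt "0 0.2 -3.5 0 0 0 -1" --pt "0 0.2 -5.5 0 0 0 -1" --pt "0 0.2 -7 0 0 0 -1" --pt "0 0.2 -8 0 0 0 -1" --pt "0 0.2 -9 0 0 0 -1" --pt "0 0.2 -9.5 0 0 0 -1" --pt "0 0.2 -9.5 0 0 0 -1" --pt "0 0.2 -9.5 0 0 0 -1" --pt "0 0.2 -9.5 0 0 0 -1"

```text
clock: 11.55
tool_pos: [604.5, 193.1, 30.1]
orientation: [-3.139, -0.099, -0.003]
contact_force: [-0.3, -0.7, -4.5]
gripper_width: 0.295
gripper_force: 29.9
```

Run:
```python
from h import *
from station import sensors,get_image
import cv2
s=sensors.observe();print(s["tool_pos"],s["contact_force"])
d=get_image("side");np.savez("side3.npz",**d)
cv2.imwrite("pics/p1.png",cv2.resize(cv2.cvtColor(d["pixels"],cv2.COLOR_RGB2BGR)[250:410,70:270],None,fx=3.5,fy=3.5,interpolation=cv2.INTER_CUBIC))
```

```text
[604.52961298 193.14572131  30.10603219] [-0.32312737 -0.71722966 -4.54505777]
```

View pics/p1.png

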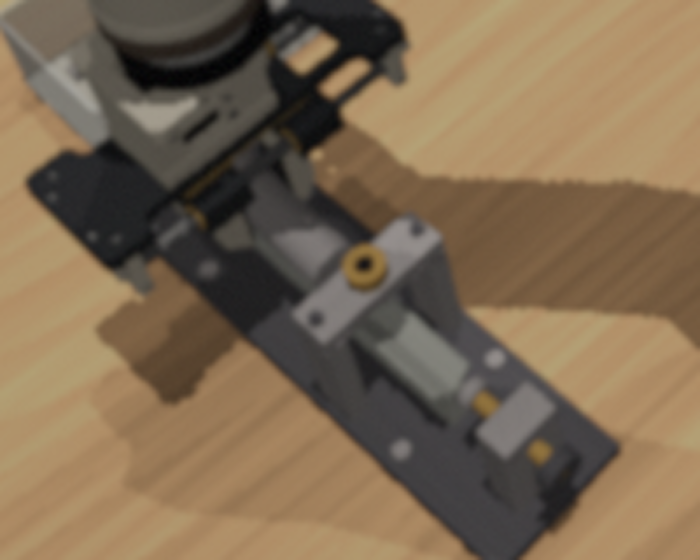

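The rod is held above and in line with the groove, with its front end at about (300,250), short of the bridge. The screw's end face is at about (470,385). I'll lower it gently.

Emit:
apply_moves --pt "0 -0.1 -0.3 0 0 0 -1" --pt "0 -0.1 -0.6 0 0 0 -1" --pt "0 -0.1 -0.8 0 0 0 -1" --pt "0 -0.1 -1.0 0 0 0 -1" --pt "0 -0.1 -1.1 0 0 0 -1" --pt "0 -0.1 -1.2 0 0 0 -1" --pt "0 -0.1 -1.25 0 0 0 -1" --pt "0 -0.1 -1.3 0 0 0 -1" --pt "0 -0.1 -1.3 0 0 0 -1"

```text
clock: 12.35
tool_pos: [603.8, 192.2, 16.8]
orientation: [-3.14, -0.1, -0.001]
contact_force: [-1.8, 0.2, 1.8]
gripper_width: 0.295
gripper_force: 29.9
```

Emit:
apply_moves --pt "0 0 -0.05 0 0 0 -1" --pt "0 0 -0.05 0 0 0 1" --pt "0 0 -0.05 0 0 0 1" --pt "0 0 -0.05 0 0 0 1" --pt "0 0 -0.05 0 0 0 1" --pt "0 0 -0.05 0 0 0 1" --pt "0 0 -0.05 0 0 0 1" --pt "0 0 -0.05 0 0 0 1" --pt "0 0 -0.05 0 0 0 1"

```text
clock: 13.1
tool_pos: [603.7, 191.7, 15.6]
orientation: [-3.14, -0.099, -0.0]
contact_force: [-0.2, -0.1, 0.4]
gripper_width: 0.827
gripper_force: 0.0
```

Emit:
apply_moves --pt "0 0 1 0 0 0 1" --pt "0 0 2.5 0 0 0 1" --pt "0 0 4 0 0 0 1" --pt "0 0 6 0 0 0 1" --pt "0 0 8 0 0 0 1" --pt "2 0.1 8 0 0 0 -1" --pt "4 0.2 8 0 0 0 -1" --pt "6 0.3 8 0 0 0 -1" --pt "8 0.4 8 0 0 0 -1" --pt "9 0.5 8 0 0 0 -1" --pt "9 0.5 8 0 0 0 -1" --pt "9 0.5 8 0 0 0 -1"

```text
clock: 14.1
tool_pos: [694.0, 197.0, 97.0]
orientation: [-3.139, -0.098, -0.002]
contact_force: [0.0, -0.5, 0.4]
gripper_width: 0.54
gripper_force: 0.0
```

Emit:
apply_moves --pt "0 0 0 0 0 0 -1" --pt "0 0 0 0 0 0 -1" --pt "0 0 0 0 0 0 -1" --pt "0 0 0 0 0 0 -1" --pt "0 0 0 0 0 0 -1" --pt "0 0 0 0 0 0 -1" --pt "0 0 0 0 0 0 -1" --pt "0 0 0 0 0 0 -1" --pt "0 0 0 0 0 0 -1" --pt "0 0 0 0 0 0 -1" --pt "0 0 0 0 0 0 -1"

```text
clock: 15.02
tool_pos: [693.6, 196.7, 95.6]
orientation: [-3.14, -0.099, 0.0]
contact_force: [0.3, -0.8, 0.7]
gripper_width: 0.004
gripper_force: 0.0
```

Run:
```python
from h import *
from station import sensors,get_image
import cv2
s=sensors.observe();r=s["orientation"];print(s["tool_pos"],2*np.arctan2(r[1],r[0]),s["contact_force"],s["gripper_width"])
d=get_image("side");np.savez("side4.npz",**d)
P=cloud(d).reshape(-1,3)
u=np.array([-.99804,-.0623]);D=P[:,:2]-[688.7,196.5];al=D@u;la=D@[-u[1],u[0]]
m=(abs(la)<12)&(P[:,2]>65)&(P[:,2]<85)&(al<165);print("rod al",np.percentile(al[m],[1,99]),m.sum(),P[m,2].max())
m=(abs(la)<25)&(P[:,2]>85)&(P[:,2]<130)&(al<60);print("finger al",al[m].min(),al[m].max(),P[m,2].min())
m=(abs(P[:,1]-200)<40)&(P[:,2]>60)&(P[:,2]<80)&(P[:,0]>690)&(P[:,0]<760);print("bin x",P[m,0].min() if m.any() else None)
cv2.imwrite("pics/p2.png",cv2.resize(cv2.cvtColor(d["pixels"],cv2.COLOR_RGB2BGR)[220:410,60:270],None,fx=3,fy=3,interpolation=cv2.INTER_CUBIC))
```

```text
[693.62806001 196.65247507  95.56475723] -6.220424821741259 [ 0.29044932 -0.78935683  0.7053867 ] 0.004387582860085742
rod al [-36.27258792 150.80949706] 752 79.47191987613837
finger al 3.0621412313964758 7.5876345003504415 122.41084992665333
bin x 719.7848076890451
```

View pics/p2.png

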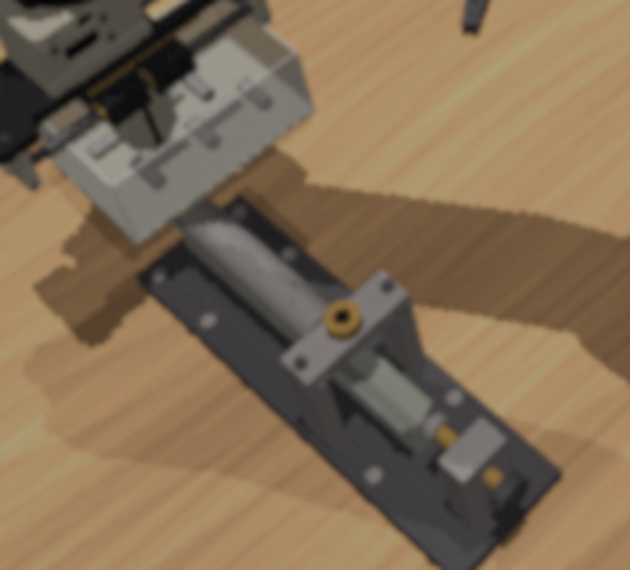

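The rod lies in the groove, from about crop (190,225) to its front at the bridge (340,330). The shut fingers are above the rail's far end, clear of the bin. I'll lower them behind the rod and then push.

Emit:
apply_moves --pt "0 0 -1 0 0 0 -1" --pt "0 0 -2 0 0 0 -1" --pt "0 0 -3 0 0 0 -1" --pt "0 0 -4 0 0 0 -1" --pt "0 0 -5 0 0 0 -1" --pt "0 0 -6 0 0 0 -1" --pt "0 0 -6.6 0 0 0 -1" --pt "0 0 -6.6 0 0 0 -1" --pt "0 0 -6.6 0 0 0 -1"

```text
clock: 15.82
tool_pos: [693.3, 196.6, 29.0]
orientation: [3.14, 0.099, -0.001]
contact_force: [0.5, 0.7, -0.2]
gripper_width: 0.005
gripper_force: 0.0
```

Emit:
apply_moves --pt "-0.2 -0.01 0 0 0 0 -1" --pt "-0.4 -0.02 0 0 0 0 -1" --pt "-0.6 -0.04 0 0 0 0 -1" --pt "-0.8 -0.05 0 0 0 0 -1" --pt "-1.0 -0.06 0 0 0 0 -1" --pt "-1.2 -0.07 0 0 0 0 -1" --pt "-1.4 -0.09 0 0 0 0 -1" --pt "-1.6 -0.1 0 0 0 0 -1" --pt "-1.8 -0.11 0 0 0 0 -1" --pt "-2.0 -0.12 0 0 0 0 -1" --pt "-2.2 -0.14 0 0 0 0 -1" --pt "-2.4 -0.15 0 0 0 0 -1"

```text
clock: 16.82
tool_pos: [670.1, 195.1, 29.9]
orientation: [-3.14, -0.098, -0.002]
contact_force: [3.3, 0.1, -1.0]
gripper_width: 0.007
gripper_force: 1.6
```

Contact made; the groove's drag is about 3 to 4 N. I'll keep pushing.

Emit:
apply_moves --pt "-0.25 -0.02 0 0 0 0 -1" --pt "-0.5 -0.03 0 0 0 0 -1" --pt "-0.75 -0.05 0 0 0 0 -1" --pt "-1.0 -0.06 0 0 0 0 -1" --pt "-1.25 -0.08 0 0 0 0 -1" --pt "-1.5 -0.09 0 0 0 0 -1" --pt "-1.75 -0.11 0 0 0 0 -1" --pt "-2.0 -0.12 0 0 0 0 -1" --pt "-2.25 -0.14 0 0 0 0 -1" --pt "-2.5 -0.16 0 0 0 0 -1" --pt "-2.75 -0.17 0 0 0 0 -1" --pt "-3.0 -0.19 0 0 0 0 -1"

```text
clock: 17.82
tool_pos: [639.7, 193.2, 29.8]
orientation: [3.14, 0.098, 0.001]
contact_force: [4.3, -0.2, 1.1]
gripper_width: 0.006
gripper_force: 2.2
```

Emit:
apply_moves --pt "-0.25 -0.02 0 0 0 0 -1" --pt "-0.5 -0.03 0 0 0 0 -1" --pt "-0.75 -0.05 0 0 0 0 -1" --pt "-1.0 -0.06 0 0 0 0 -1" --pt "-1.25 -0.08 0 0 0 0 -1" --pt "-1.5 -0.09 0 0 0 0 -1" --pt "-1.75 -0.11 0 0 0 0 -1" --pt "-2.0 -0.12 0 0 0 0 -1" --pt "-2.25 -0.14 0 0 0 0 -1" --pt "-2.5 -0.16 0 0 0 0 -1" --pt "-2.75 -0.17 0 0 0 0 -1" --pt "-3.0 -0.19 0 0 0 0 -1"

```text
clock: 18.82
tool_pos: [609.6, 191.2, 29.8]
orientation: [3.14, 0.098, 0.001]
contact_force: [5.0, -0.8, 2.9]
gripper_width: 0.005
gripper_force: 2.4
```

Emit:
apply_moves --pt "-0.1 -0.01 0 0 0 0 -1" --pt "-0.2 -0.01 0 0 0 0 -1" --pt "-0.3 -0.02 0 0 0 0 -1" --pt "-0.4 -0.02 0 0 0 0 -1" --pt "-0.5 -0.03 0 0 0 0 -1" --pt "-0.6 -0.04 0 0 0 0 -1" --pt "-0.7 -0.04 0 0 0 0 -1" --pt "-0.8 -0.05 0 0 0 0 -1" --pt "-0.9 -0.06 0 0 0 0 -1" --pt "-1.0 -0.06 0 0 0 0 -1" --pt "-1.1 -0.07 0 0 0 0 -1" --pt "-1.2 -0.07 0 0 0 0 -1"

```text
clock: 19.82
tool_pos: [597.9, 190.4, 29.8]
orientation: [3.14, 0.098, 0.001]
contact_force: [5.1, -0.8, 2.6]
gripper_width: 0.006
gripper_force: 2.5
```

Run:
```python
from h import *
from station import sensors,get_image
import cv2
s=sensors.observe();print(s["tool_pos"],s["contact_force"])
d=get_image("side");np.savez("side5.npz",**d)
cv2.imwrite("pics/p3.png",cv2.resize(cv2.cvtColor(d["pixels"],cv2.COLOR_RGB2BGR)[300:410,130:250],None,fx=5,fy=5,interpolation=cv2.INTER_CUBIC))
```

```text
[597.90721295 190.40113449  29.75607989] [ 5.07051177 -0.80368537  2.57666379]
```

View pics/p3.png

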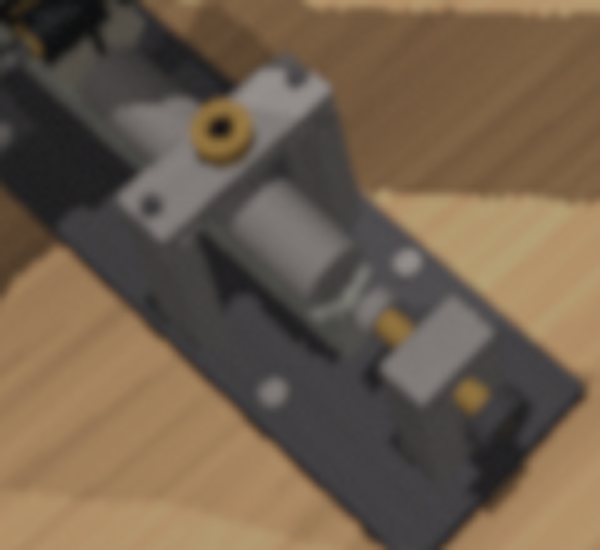

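The rod has come out past the bridge. Its front face is at about (340,275) and the screw face at about (362,300), roughly 15 mm short. I'll approach slowly.

Emit:
apply_moves --pt "-0.1 -0.01 0 0 0 0 -1" --pt "-0.2 -0.01 0 0 0 0 -1" --pt "-0.3 -0.02 0 0 0 0 -1" --pt "-0.4 -0.02 0 0 0 0 -1" --pt "-0.5 -0.03 0 0 0 0 -1" --pt "-0.6 -0.04 0 0 0 0 -1" --pt "-0.7 -0.04 0 0 0 0 -1" --pt "-0.8 -0.05 0 0 0 0 -1" --pt "-0.9 -0.06 0 0 0 0 -1" --pt "-0.95 -0.06 0 0 0 0 -1"

```text
clock: 20.7
tool_pos: [588.3, 189.8, 29.8]
orientation: [3.14, 0.098, 0.001]
contact_force: [4.4, -1.0, 2.6]
gripper_width: 0.004
gripper_force: 2.5
```

Emit:
apply_moves --pt "-0.02 0 0 0 0 0 -1" --pt "-0.04 0 0 0 0 0 -1" --pt "-0.06 0 0 0 0 0 -1" --pt "-0.08 -0.01 0 0 0 0 -1" --pt "-0.1 -0.01 0 0 0 0 -1" --pt "-0.12 -0.01 0 0 0 0 -1" --pt "-0.14 -0.01 0 0 0 0 -1" --pt "-0.16 -0.01 0 0 0 0 -1"

```text
clock: 21.37
tool_pos: [586.8, 189.7, 29.7]
orientation: [3.14, 0.098, 0.001]
contact_force: [5.0, -1.5, 1.8]
gripper_width: 0.006
gripper_force: 2.5
```

Emit:
apply_moves --pt "-0.02 0 0 0 0 0 -1" --pt "-0.04 0 0 0 0 0 -1" --pt "-0.06 0 0 0 0 0 -1" --pt "-0.08 -0.01 0 0 0 0 -1" --pt "-0.1 -0.01 0 0 0 0 -1" --pt "-0.12 -0.01 0 0 0 0 -1" --pt "-0.14 -0.01 0 0 0 0 -1" --pt "-0.16 -0.01 0 0 0 0 -1" --pt "-0.18 -0.01 0 0 0 0 -1" --pt "-0.2 -0.01 0 0 0 0 -1"

```text
clock: 22.2
tool_pos: [584.9, 189.5, 29.7]
orientation: [3.14, 0.098, 0.001]
contact_force: [5.5, -1.0, 1.9]
gripper_width: 0.007
gripper_force: 2.5
```

Emit:
apply_moves --pt "-0.02 0 0 0 0 0 -1" --pt "-0.04 0 0 0 0 0 -1" --pt "-0.06 0 0 0 0 0 -1" --pt "-0.08 -0.01 0 0 0 0 -1" --pt "-0.1 -0.01 0 0 0 0 -1" --pt "-0.12 -0.01 0 0 0 0 -1" --pt "-0.14 -0.01 0 0 0 0 -1" --pt "-0.16 -0.01 0 0 0 0 -1" --pt "-0.18 -0.01 0 0 0 0 -1" --pt "-0.2 -0.01 0 0 0 0 -1"

```text
clock: 23.03
tool_pos: [582.9, 189.4, 29.7]
orientation: [3.14, 0.098, 0.001]
contact_force: [4.9, -1.6, 3.3]
gripper_width: 0.007
gripper_force: 2.5
```

Emit:
apply_moves --pt "-0.02 0 0 0 0 0 -1" --pt "-0.04 0 0 0 0 0 -1" --pt "-0.06 0 0 0 0 0 -1" --pt "-0.08 -0.01 0 0 0 0 -1" --pt "-0.1 -0.01 0 0 0 0 -1" --pt "-0.12 -0.01 0 0 0 0 -1" --pt "-0.14 -0.01 0 0 0 0 -1" --pt "-0.16 -0.01 0 0 0 0 -1" --pt "-0.18 -0.01 0 0 0 0 -1" --pt "-0.2 -0.01 0 0 0 0 -1"

```text
clock: 23.87
tool_pos: [580.9, 189.3, 29.7]
orientation: [3.14, 0.098, 0.001]
contact_force: [4.7, -0.8, 1.9]
gripper_width: 0.008
gripper_force: 2.5
```

Emit:
apply_moves --pt "-0.02 0 0 0 0 0 -1" --pt "-0.04 0 0 0 0 0 -1" --pt "-0.06 0 0 0 0 0 -1" --pt "-0.08 -0.01 0 0 0 0 -1" --pt "-0.1 -0.01 0 0 0 0 -1" --pt "-0.12 -0.01 0 0 0 0 -1" --pt "-0.14 -0.01 0 0 0 0 -1" --pt "-0.16 -0.01 0 0 0 0 -1" --pt "-0.18 -0.01 0 0 0 0 -1" --pt "-0.2 -0.01 0 0 0 0 -1"

```text
clock: 24.7
tool_pos: [580.9, 189.4, 29.9]
orientation: [-3.139, -0.097, -0.006]
contact_force: [10.3, -1.3, -2.6]
gripper_width: 0.008
gripper_force: 5.0
```

The stop is felt: 10.3 N against about 5 N of drag. I'll nudge slightly and hold.

Emit:
apply_moves --pt "-0.02 0 0 0 0 0 -1" --pt "-0.02 0 0 0 0 0 -1" --pt "-0.02 0 0 0 0 0 -1" --pt "-0.02 0 0 0 0 0 -1" --pt "-0.02 0 0 0 0 0 -1"

```text
clock: 25.12
tool_pos: [580.9, 189.5, 30.0]
orientation: [-3.139, -0.097, -0.006]
contact_force: [9.7, -0.5, -1.1]
gripper_width: 0.002
gripper_force: 5.0
```

Emit:
apply_moves --pt "-0.02 0 0 0 0 0 -1" --pt "-0.04 0 0 0 0 0 -1" --pt "-0.04 0 0 0 0 0 -1" --pt "-0.04 0 0 0 0 0 -1" --pt "-0.04 0 0 0 0 0 -1" --pt "-0.04 0 0 0 0 0 -1" --pt "-0.04 0 0 0 0 0 -1" --pt "-0.04 0 0 0 0 0 -1" --pt "-0.04 0 0 0 0 0 -1" --pt "-0.04 0 0 0 0 0 -1" --pt "-0.04 0 0 0 0 0 -1" --pt "-0.04 0 0 0 0 0 -1"

```text
clock: 26.12
tool_pos: [580.9, 189.6, 30.2]
orientation: [-3.139, -0.097, -0.008]
contact_force: [10.5, 0.3, -2.2]
gripper_width: 0.004
gripper_force: 5.3
```

I've held it for over a second at about 6 to 8 N net. Now I'll back straight off, lift clear and take a look.

Emit:
apply_moves --pt "0.1 0.01 0 0 0 0 -1" --pt "0.3 0.02 0 0 0 0 -1" --pt "0.8 0.05 0 0 0 0 -1" --pt "1.5 0.1 0 0 0 0 -1" --pt "2.5 0.15 0 0 0 0 -1" --pt "3.5 0.2 1 0 0 0 -1" --pt "4.5 0.25 3 0 0 0 -1" --pt "5 0.3 6 0 0 0 -1" --pt "5 0.3 9 0 0 0 -1" --pt "5 0.3 12 0 0 0 -1" --pt "5 0.3 12 0 0 0 -1" --pt "5 0.3 12 0 0 0 -1"

```text
clock: 27.12
tool_pos: [628.5, 193.8, 151.3]
orientation: [-3.139, -0.1, -0.003]
contact_force: [-0.7, -0.7, -0.8]
gripper_width: 0.008
gripper_force: 0.0
```

Run:
```python
from station import sensors,get_image
import cv2,numpy as np
s=sensors.observe();print(s["tool_pos"],s["contact_force"],s["clock"])
d=get_image("side")
cv2.imwrite("pics/p4.png",cv2.resize(cv2.cvtColor(d["pixels"],cv2.COLOR_RGB2BGR)[290:410,110:250],None,fx=5,fy=5,interpolation=cv2.INTER_CUBIC))
```

```text
[628.45199217 193.76591131 151.3140273 ] [-0.70616132 -0.69543379 -0.82151572] 27.1167
```

View pics/p4.png

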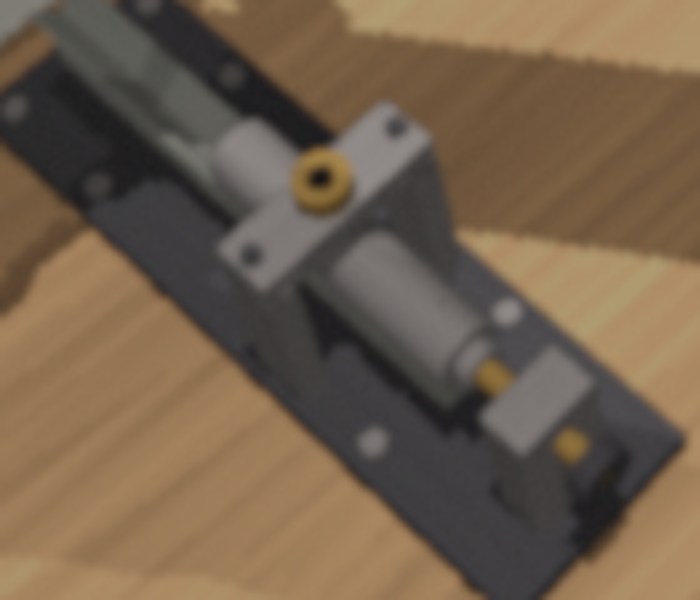

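The rod lies in the groove under the bridge, with its front face against the screw's end at about (465,355). The gripper is clear, so I'm handing in.

```bash
python3 -c "
from station import bot
print(bot.sign_off())"
```

```text
the job is handed in; nothing more can be done
None
```

The job is handed in: the rod lies in the groove against the stop screw, held there for over a second at about 6–8 N net (estimated from the wrist force), then let go. My first grasp missed and pressed the shut fingers on the rod at about 30 N, because the tips sit some 28 mm behind the reported TCP. The rod stayed in its cradle, and I saw no sign of the drill, pliers or bin being touched, though I took no final picture of them.

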